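Tip the tray into the plain box

TASK

Pick up the small wooden tray by the grip bar above it, with the eraser and the sharpener lying on it, carry it level to the plain open box without partitions, and tip it so that both slide off its open front into that box. Leave the box standing where it is, and set the empty tray flat back down on the table.

Things in the scene. Friction and masses are not known exactly. Their poses are not given: they have to be found in the camera images.
- tray: Hand tray of pale wood, 140 (x) x 100 (y) mm, 0.16 kg, loose. Origin: centre of its underside; z up. Grey lined floor 5 mm thick. Open front edge without lip at x = -70 mm: things slide off there. Side walls 24 mm high, back wall (x = +67) 30 mm. Smooth: pieces lie still when level, slide at about 15 to 25 degrees; 45 to 50 degrees, front down, empties it.
- tray_grip (a point): Middle of the tray's grip bar, at x = 8, y = 0, z = 60 mm in the tray's frame (same axes), where the tray balances. The straight bar runs along the tray's x, from x = -40 to a square post at the back (x = 52 to 70 mm); it is 18 mm wide (y) and 22 mm high (z = 49 to 71 mm). Take it from above across its width.
- eraser: Block eraser, 20 x 42 x 13 mm, white with a blue sleeve, 20 g, lying loose on the tray. Origin: centre of its underside.
- sharpener: Grey metal pencil sharpener, 15 x 26 x 14 mm, 20 g, lying loose on the tray. Origin: centre of its underside.
- box: Plain open-topped reddish-brown wooden box without partitions, 150 (x) x 130 (y) x 60 mm high, walls and floor 6 mm, 0.6 kg, loose on the table. Origin: centre of its underside; z up. A similar, slightly smaller box with four compartments (not listed) stands nearby.

How it is judged (in metres and radians):
On the way, in this order (a step that is already met when the one before it is completed fails the run):
1. the tray is lifted level with both pieces still on it (height (world z) of tray above 0.03 m and angle between tray's own z axis and vertical below 0.26 rad and z of eraser in the frame of tray between -0.002 and 0.025 m and horizontal distance between each of eraser, sharpener and tray below 0.08 m and z of sharpener in the frame of tray between -0.002 and 0.025 m), for 0.2 s.
2. the tray is tipped above the plain box (angle between tray's own z axis and vertical above 0.3 rad and height (world z) of tray above 0.05 m and horizontal distance between tray and box below 0.18 m), for 0.1 s.
At the end, for the whole second after the job is handed in: The eraser and the sharpener lie at rest inside the plain box, below its rim; the box stands upright within 40 mm of where it was; the tray stands at rest flat on the table (within 10 mm of the table top and about 8 degrees of level), released (x of eraser in the frame of box between -0.07 and 0.07 m and y of eraser in the frame of box between -0.06 and 0.06 m and z of eraser in the frame of box between 0 and 0.055 m and x of sharpener in the frame of box between -0.07 and 0.07 m and y of sharpener in the frame of box between -0.06 and 0.06 m and z of sharpener in the frame of box between 0 and 0.055 m and linear speed of each of eraser, sharpener, tray below 0.02 m/s and height (world z) of tray between -0.01 and 0.01 m and angle between tray's own z axis and vertical below 0.15 rad and angle between box's own z axis and vertical below 0.1 rad and distance of box from where it was at the start of the episode below 0.04 m); the robot touches nothing.
It also fails if it takes over 53 s, if anything falls off the work surface, if the arm or the gripper's body presses on something with over 40 N, if the wrist force passes 120 N, or if a joint passes its speed limit or range.

ROBOT

A 6-joint arm with a two-finger parallel gripper is mounted at the origin on the work surface; the furniture and walls round the work are solid. World frame = base frame: x ahead of the robot, y to its left, z up, the work surface at z = 0. Lengths are in mm, angles in rad, forces in N, time in s.
With the tool pointing down it reaches from about 400 to 925 mm from the base axis. Payload 12.5 kg.
Tool frame: the origin (TCP) lies on the front face of the gripper's body, between the roots of the fingers; the fingertips stand 78 mm ahead of it and the grasp point (between the pads) lies 59 mm ahead of it (env.nose_length is the distance from the TCP to the fingertips, in mm); z points along the fingers, y is the line along which they close (so a half turn about z gives the same grasp; the last joint's range is limited). The gripper opens to 95 mm and grips with 3 to 60 N. Pads are 20 mm wide; open, the fingers measure 119 mm over their backs; the gripper's body (75 mm by 180 mm) begins 59 mm behind the grasp point.
Start: joints at [-0.106, 0.491, 1.559, -0, 1.092, -0.106], TCP at [625.01, 0.022, 292.261] pointing down, gripper open.
Joint ranges: [-3.1, 3.1], [-0.84, 2.19], [0.05, 2.79], [-1.13, 4.28], [0.06, 2.93], [-2.69, 2.69]. Speed limits (rad/s): [2.22, 2.22, 2.79, 3.14, 3.14, 3.14].

INTERFACE

Orientations are given as [roll, pitch, yaw] about the fixed x, y, z axes, in that order (R = Rz(yaw) Ry(pitch) Rx(roll)).
In Python, from cell import env gives the robot as it stands.
- The arm moves only by the tool jog_arm, never from a script. Its argument "motion" is a list of rows, each a list of 7 numbers: the turn, a rotation vector about the tool's x, y, z in degrees, then the shift along the tool's x, y, z in mm, then the finger opening in mm, from 0 to 95.1. In form: [[wx, wy, wz, x, y, z, hand], ...]. A call has 1 to 10 rows; each row shifts and turns the commanded pose from where the row before left it, along the tool's axes as they then stand; what a row does not reach is not made up. A row lasts 1/8 s, in which the tool goes at most 62.5 mm and 10.7 degrees, less where a joint would pass 70% of its speed; a pose out of reach is approached as far as the arm can. A call is refused whole if a number of a shift passes 62.5 or a number of a turn 10.7, either way. A call with a gripper value outside its range is refused whole. The fingers move at their own pace and stop on an object; the grip force is fixed at half the most. Time passes only in rows, so rows that do not move let the fingers close. It gives the time, the measured TCP pose, the force, the opening and the grip force at its end, in the units of the state.
- env.state(): the state, without advancing time (a new reading comes with each control period).
- env.read_camera(name): name is "scene" or "side" or "wrist"; returns a dict with "color" (400x640x3 uint8, red, green, blue), "z_map" (400x640 float32, mm along the optical axis (not along the pixel's ray), 0 where there is no reading), "camera_matrix" (3x3 intrinsics, pixels), "k1" (the pictures are not rectified: a ray, as slopes to the right and down, at radius r is drawn at 1 + k1 r^2 times it, then the intrinsics apply), "world_to_cam" (4x4, takes a point from world to camera coordinates). Camera axes: x right, y up, looking along -z (the intrinsics and any distortion apply to the point x, -y, -z); pixel columns grow to the right and rows downward; lengths in mm; the calibration is good to about 2 mm. A picture is of the moment at which its call begins.
- env.job_done(): hands the job in; it is judged then, once.
Trained networks look in the newest picture that a camera, given by its name, has taken for a name from the list of things; names that differ only in an ending like _2 or _b are one class to them, and where a whole thing is asked for, a point or a joint stands for the part that bears it (a point fixed in the world has none). Each returns a list of dicts, best first, with "score" (0 to 1); they miss things now and then, are a little off and sometimes report something else, mostly with a low value. They report only what shows in the picture. A call takes as long as a camera call.
- env.recognise(camera, thing): "location" ([column, row] in pixels, amid what is visible of it).
The state is a dict: "t": time; "joints": joint angles; "qvel": joint speeds; "tau": joint torques, N m; "eef_pos": TCP position; "tcp_rot": TCP orientation; "ft_force": force on the tool from outside, world axes, zero at the start; "moment": the same for the moment, N m; "opening": opening from 0.0 (shut) to 1.0 (fully open); "grip_force": force on a finger pad.
Only numpy, scipy, OpenCV 4.12 (cv2) and the standard library are available. Lean on these libraries where they do the work, as an engineer would, in place of code of your own. Each camera call takes 0.05 s, during which the arm holds its last target. There are 200 camera calls.

## Working session

There is one attempt and no reset: what is moved stays moved. The work goes in short steps, Python scripts to look and compute and a tool call to move; the robot and the scene stay as the last step left them, time stands still between calls to the robot, and variables do not carry over. Pictures are saved under pics/ and viewed, at most 10 in all, crops included, and the job is handed in when it is done.

Besides the shell and the picture viewer there is one more tool, called after "Call:" as name([rows], argument=value, ...), one row to a line, values as JSON. jog_arm: Moves the arm, as the interface text tells. Its arguments: {"type":"object","properties":{"motion":{"type":"array"}},"required":["motion"]}

```bash
mkdir -p pics && cat > h.py <<'E'
import numpy as np, cv2
from cell import env
def cloud(r):
    K=r["camera_matrix"];h,w=r["z_map"].shape
    u,v=np.meshgrid(np.arange(w),np.arange(h))
    p=np.stack([u,v],-1).reshape(-1,1,2).astype(np.float64)
    # distortion: d = s(1+k1 r^2)
    s=cv2.undistortPoints(p,K,np.array([r["k1"],0,0,0,0.])).reshape(h,w,2)
    z=r["z_map"].astype(float)
    c=np.stack([s[...,0]*z,-s[...,1]*z,-z,np.ones_like(z)],-1)
    P=c@np.linalg.inv(r["world_to_cam"]).T
    P=P[...,:3];P[z==0]=np.nan
    return P
def save(r,n): cv2.imwrite(f"pics/{n}.png",r["color"][...,::-1])
E
python3 - <<'E'
from h import *
np.set_printoptions(precision=1,suppress=True)
for c in ["scene","side"]:
    r=env.read_camera(c);save(r,c+"0");P=cloud(r)
    for t in ["tray","tray_grip","eraser","sharpener","box"]:
        for d in env.recognise(c,t)[:3]:
            x,y=map(int,d["location"]); print(c,t,d["score"],x,y,P[y,x])
print(env.state())
E
```

```text
scene tray 0.73 267 265 [507.6 250.2   4.4]
scene tray_grip 0.93 267 265 [507.6 250.2   4.4]
scene eraser 0.62 272 279 [466.  282.9  13.5]
scene sharpener 0.55 273 258 [500.6 242.4  17.4]
scene box 0.57 402 197 [410.2 -22.5  55.4]
side tray 0.62 282 275 [473.  281.9  17.3]
side tray_grip 0.75 278 265 [500.4 253.4  13.2]
side eraser 0.19 276 267 [505.1 253.6   7.1]
side sharpener 0.6 283 259 [498.7 238.   18.5]
side box 0.57 374 194 [ 464.9 -143.4    8. ]
{'t': 0.6, 'joints': array([-0.1,  0.5,  1.6,  0. ,  1.1, -0.1]), 'qvel': array([-0., -0., -0.,  0.,  0.,  0.]), 'tau': array([ -0. , -61.2, -25.8,   0.1,   0. ,   0. ]), 'eef_pos': array([625. ,   0. , 292.2]), 'tcp_rot': array([3.1, 0. , 1.6]), 'ft_force': array([-0.8, -0.2, -0.4]), 'moment': array([ 0.,  0., -0.]), 'grip_force': 0.0, 'opening': 0.9980182910447212}
```

View pics/scene0.png

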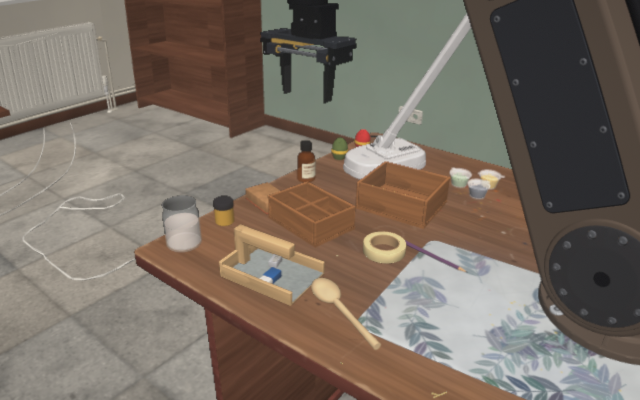

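View pics/side0.png

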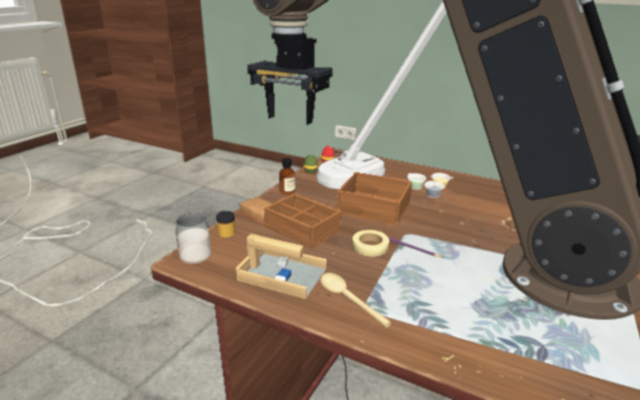

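The pictures show the tray at about (270,268), with its post at the left (240,243) and its open front to the right near the wooden spoon. The plain box is at (403,192). The partitioned box at (310,212) stands between them, and a lamp arm rises behind the plain box.

```bash
python3 - <<'E'
from h import *
np.set_printoptions(precision=1,suppress=True)
for c in ["scene","side"]:
    r=env.read_camera(c);P=cloud(r).reshape(-1,3)
    def sel(x0,x1,y0,y1,z0,z1):
        return P[(P[:,0]>x0)&(P[:,0]<x1)&(P[:,1]>y0)&(P[:,1]<y1)&(P[:,2]>z0)&(P[:,2]<z1)]
    t=sel(380,650,130,380,64,78)
    print(c,"bar",len(t),t.min(0) if len(t) else 0,t.max(0) if len(t) else 0,np.median(t[:,2]))
    print(cv2.minAreaRect(t[:,:2].astype(np.float32)))
    al=sel(380,650,150,340,8,80); print("tray",cv2.minAreaRect(al[:,:2].astype(np.float32)))
    b=sel(380,750,-330,60,56,64); print("rim",len(b))
    im=np.zeros((600,800,3),np.uint8)
    q=P[(P[:,0]>300)&(P[:,0]<900)&(P[:,1]>-400)&(P[:,1]<400)&(P[:,2]>5)]
    for x,y,z in q:
        cv2.circle(im,(int(400-y),int(900-x)),1,tuple(int(k) for k in cv2.applyColorMap(np.uint8([[min(255,z*1.5)]]),2)[0,0]),-1)
    cv2.imwrite(f"pics/top_{c}.png",im)
E
```

```text
scene bar 681 [445.7 248.6  64. ] [649.9 307.4  77.8] 70.51094634496957
((549.8551025390625, 270.57464599609375), (209.51092529296875, 32.9331169128418), 11.389901161193848)
tray ((519.1376342773438, 234.25523376464844), (274.3003234863281, 164.36778259277344), 5.090935230255127)
rim 621
side bar 543 [444.4 249.3  64. ] [649.9 308.4  77.7] 70.51717619124264
((549.2969970703125, 271.84539794921875), (209.9726104736328, 32.0081787109375), 11.521103858947754)
tray ((515.6514892578125, 276.0721435546875), (253.21627807617188, 178.42201232910156), 40.32721710205078)
rim 425
```

View pics/top_scene.png

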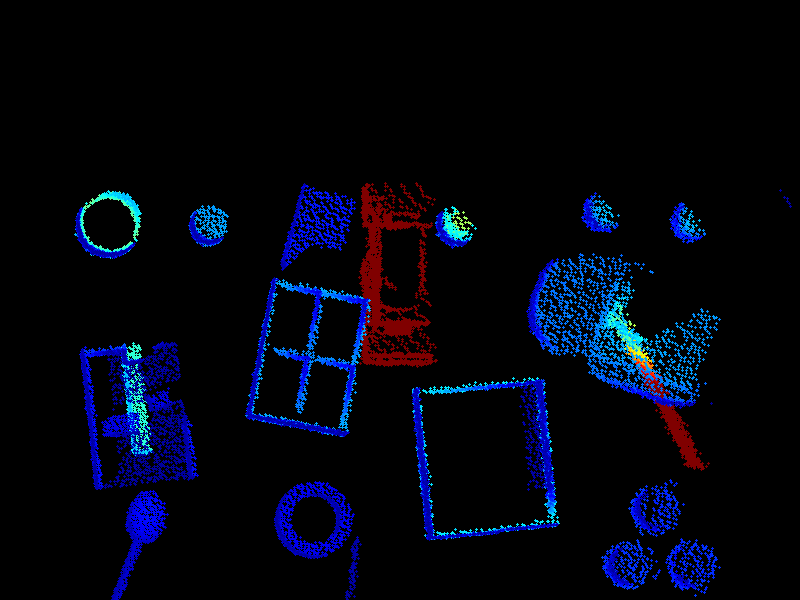

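The top view shows the tray with its open front towards the robot, and the plain box at about (443,-86) with a yaw of about 5°. I plan to lift the tray, turn it half round so its front points away from the robot, and pour with the gripper leaning outward.

```bash
python3 - <<'E'
from h import *
np.set_printoptions(precision=1,suppress=True)
Q=np.vstack([cloud(env.read_camera(c)).reshape(-1,3) for c in ["scene","side"]])
def sel(x0,x1,y0,y1,z0,z1):
    return Q[(Q[:,0]>x0)&(Q[:,0]<x1)&(Q[:,1]>y0)&(Q[:,1]<y1)&(Q[:,2]>z0)&(Q[:,2]<z1)]
t=sel(430,580,235,295,68,74); print("bartop",len(t),cv2.minAreaRect(t[:,:2].astype(np.float32)),t[:,2].mean())
vx,vy,x0,y0=cv2.fitLine(t[:,:2].astype(np.float32),cv2.DIST_HUBER,0,.01,.01).ravel();print(np.degrees(np.arctan2(vy,vx)),x0,y0)
a=np.array([vx,vy])*np.sign(vx);s=(t[:,:2]-[x0,y0])@a;n=(t[:,:2]-[x0,y0])@[-a[1],a[0]]
print("ends",[np.array([x0,y0])+a*k for k in np.percentile(s,[.5,99.5])],np.percentile(s,[.5,99.5]),np.percentile(n,[1,50,99]))
w=sel(395,580,190,330,20,35); print("walls",cv2.minAreaRect(w[:,:2].astype(np.float32)))
b=sel(340,540,-170,-5,54,65); print("rim",cv2.minAreaRect(b[:,:2].astype(np.float32)),np.median(b[:,2]))
for z in range(0,900,60):
    l=sel(200,750,-480,-190,z+5,z+60)
    if len(l): print("lamp",z,len(l),np.percentile(l,2,0)[:2],np.percentile(l,98,0)[:2])
for (x,y,d) in [(675,-55,30),(680,290,45),(590,75,60)]:
    l=sel(x-d,x+d,y-d,y+d,5,180);print("obst",x,y,l[:,2].max() if len(l) else 0)
E
```

```text
bartop 811 ((500.85992431640625, 263.7987365722656), (111.74266815185547, 21.780853271484375), 6.674609184265137) 70.82453231882099
6.4182854 497.92398 265.22205
ends [array([446.2, 259.4]), array([553.6, 271.5])] [-52.  56.] [-10.6  -0.    7.6]
walls ((475.75372314453125, 260.2521667480469), (162.96192932128906, 104.60994720458984), 6.933258056640625)
rim ((441.8885192871094, -84.92090606689453), (152.28697204589844, 137.40538024902344), 5.741085052490234) 58.76227600432455
lamp 0 4192 [ 315.3 -308. ] [ 690.2 -191.8]
lamp 60 567 [ 540.5 -245.1] [ 590.8 -207.5]
lamp 120 494 [ 511.9 -261. ] [ 551.1 -233.1]
lamp 180 542 [ 481.6 -275.8] [ 523.4 -247.9]
lamp 240 578 [ 453.4 -291.8] [ 493.5 -263. ]
lamp 300 552 [ 426.3 -303.1] [ 463.3 -277.7]
lamp 360 266 [ 395.7 -320.2] [ 436.2 -291.8]
lamp 420 146 [ 383.8 -325.3] [ 407.5 -305.5]
obst 675 -55 92.61117397996583
obst 680 290 83.9597995750222
obst 590 75 53.862181865683795
```

Call:
jog_arm([
  [0, 0, 0, 33, -16.5, 0, 95],
  [0, 0, 0, 33, -16.5, 0, 95],
  [0, 0, 0, 33, -16.5, 0, 95],
  [0, 0, 0, 33, -16.5, 0, 95],
  [0, 0, 0, 33, -16.5, 0, 95],
  [0, 0, 0, 33, -16.5, 0, 95],
  [0, 0, 0, 33, -16.5, 0, 95],
  [0, 0, 0, 33, -16.5, 0, 95],
])

```text
t: 1.8
eef_pos: [492.4, 265.0, 292.4]
tcp_rot: [3.141, -0.0, 1.571]
ft_force: [0.3, 0.7, 0.4]
opening: 1.002
grip_force: 0.0
```

Call:
jog_arm([
  [0, 0, -9.65, 0, 0, 0, 95],
  [0, 0, -9.65, 0, 0, 0, 95],
  [0, 0, -9.65, 0, 0, 0, 95],
  [0, 0, -9.65, 0, 0, 0, 95],
  [0, 0, -9.65, 0, 0, 0, 95],
  [0, 0, -9.65, 0, 0, 0, 95],
  [0, 0, -9.65, 0, 0, 0, 95],
  [0, 0, -9.65, 0, 0, 0, 95],
  [0, 0, -9.65, 0, 0, 0, 95],
  [0, 0, -9.65, 0, 0, 0, 95],
])

```text
t: 3.05
eef_pos: [493.0, 264.0, 292.3]
tcp_rot: [3.142, 0.0, -3.023]
ft_force: [0.2, -1.1, 0.7]
opening: 1.001
grip_force: 0.0
```

```bash
python3 - <<'E'
from h import *
np.set_printoptions(precision=3,suppress=True)
r=env.read_camera("wrist");save(r,"w1");P=cloud(r).reshape(-1,3)
t=P[(P[:,2]>66)&(P[:,2]<75)&(P[:,0]>430)&(P[:,0]<580)&(P[:,1]>235)&(P[:,1]<295)]
print(len(t),cv2.minAreaRect(t[:,:2].astype(np.float32)) if len(t) else 0)
s=env.state();print(s["t"],s["joints"],s["eef_pos"],s["tcp_rot"])
E
```

```text
1503 ((502.02020263671875, 262.2427978515625), (110.02200317382812, 16.86822509765625), 6.346203804016113)
3.1 [ 0.374  0.398  1.722 -0.     1.022 -1.324] [493.001 264.021 292.302] [-3.142  0.    -3.014]
```

View pics/w1.png

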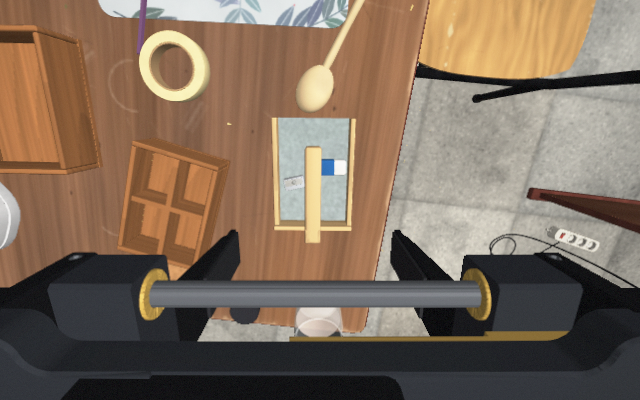

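The wrist view shows the bar running vertically from (313,148) to (313,240), centred between the fingers. The eraser is at (333,167) and the sharpener at (293,183). I'll correct by 2 mm and go down.

Call:
jog_arm([
  [0, 0, 0, -2, -2.4, 20, 95],
  [0, 0, 0, 0, 0, 35, 95],
  [0, 0, 0, 0, 0, 35, 95],
  [0, 0, 0, 0, 0, 30, 60],
  [0, 0, 0, 0, 0, 25, 60],
  [0, 0, 0, 0, 0, 18, 60],
  [0, 0, 0, 0, 0, 10, 60],
  [0, 0, 0, 0, 0, 0, 60],
])

```text
t: 4.1
eef_pos: [495.2, 261.9, 119.0]
tcp_rot: [-3.141, -0.001, -3.029]
ft_force: [0.4, 0.5, -1.0]
opening: 0.633
grip_force: 0.0
```

Call:
jog_arm([
  [0, 0, 0, 0, 0, 0, 40],
  [0, 0, 0, 0, 0, 0, 28],
  [0, 0, 0, 0, 0, 0, 22],
  [0, 0, 0, 0, 0, 0, 10],
  [0, 0, 0, 0, 0, 0, 5],
  [0, 0, 0, 0, 0, 0, 5],
  [0, 0, 0, 0, 0, 0, 5],
])

```text
t: 4.97
eef_pos: [495.3, 261.9, 119.3]
tcp_rot: [-3.142, 0.0, -3.028]
ft_force: [0.1, -0.4, 2.3]
opening: 0.188
grip_force: 30.0
```

Call:
jog_arm([
  [0, 0, 0, 0, 0, -4, 5],
  [0, 0, 0, 0, 0, -10, 5],
  [0, 0, 0, 0, 0, -18, 5],
  [0, 0, 0, 0, 0, -25, 5],
  [0, 0, 0, 0, 0, -28, 5],
  [0, 0, 0, 0, 0, -25, 5],
  [0, 0, 0, 0, 0, -20, 5],
  [0, 0, 0, 0, 0, -12, 5],
  [0, 0, 0, 0, 0, -6, 5],
  [0, 0, 0, 0, 0, 0, 5],
])

```text
t: 6.22
eef_pos: [495.2, 261.8, 267.2]
tcp_rot: [-3.142, -0.0, -3.028]
ft_force: [-0.9, -0.2, -3.0]
opening: 0.188
grip_force: 30.0
```

```bash
python3 - <<'E'
from h import *
np.set_printoptions(precision=3,suppress=True)
r=env.read_camera("wrist");save(r,"w2")
s=env.state();print(s["t"],s["joints"],s["eef_pos"],s["tcp_rot"],s["ft_force"],s["moment"])
E
```

```text
6.275 [ 0.368  0.427  1.75  -0.     0.965 -1.316] [495.121 261.806 266.784] [-3.141 -0.001 -3.028] [ 0.777  0.705 -2.178] [0.108 0.007 0.035]
```

View pics/w2.png

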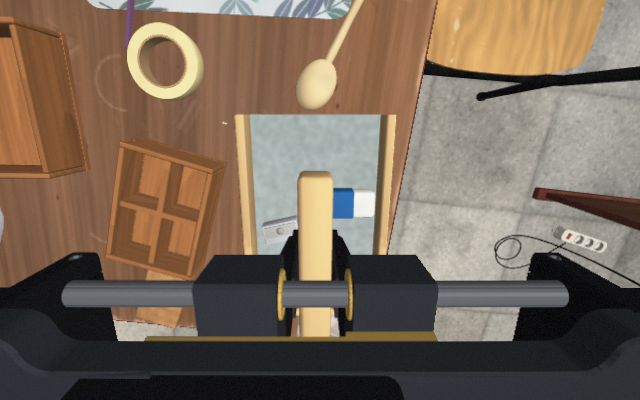

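The tray is held level, with the eraser (352,203) and the sharpener (280,230) still on it. Next I turn it half round.

Call:
jog_arm([
  [0, 0, 3, 0, 0, 0, 5],
  [0, 0, 7, 0, 0, 0, 5],
  [0, 0, 10, 0, 0, 0, 5],
  [0, 0, 10, 0, 0, 0, 5],
  [0, 0, 10, 0, 0, 0, 5],
  [0, 0, 10, 0, 0, 0, 5],
  [0, 0, 10, 0, 0, 0, 5],
  [0, 0, 10, 0, 0, 0, 5],
  [0, 0, 10, 0, 0, 0, 5],
  [0, 0, 10, 0, 0, 0, 5],
])

```text
t: 7.52
eef_pos: [495.1, 261.8, 266.4]
tcp_rot: [-3.14, 0.0, 1.678]
ft_force: [0.3, -0.3, -2.0]
opening: 0.189
grip_force: 30.0
```

Call:
jog_arm([
  [0, 0, 10, 0, 0, 0, 5],
  [0, 0, 10, 0, 0, 0, 5],
  [0, 0, 10, 0, 0, 0, 5],
  [0, 0, 10, 0, 0, 0, 5],
  [0, 0, 10, 0, 0, 0, 5],
  [0, 0, 10, 0, 0, 0, 5],
  [0, 0, 10, 0, 0, 0, 5],
  [0, 0, 10, 0, 0, 0, 5],
  [0, 0, 7, 0, 0, 0, 5],
  [0, 0, 3.7, 0, 0, 0, 5],
])

```text
t: 8.78
eef_pos: [495.1, 261.8, 266.4]
tcp_rot: [3.141, 0.001, 0.098]
ft_force: [-0.2, -0.1, -2.4]
opening: 0.19
grip_force: 30.0
```

Call:
jog_arm([
  [0, 0, 0, 0, 0, 0, 5],
])

```text
t: 8.9
eef_pos: [495.1, 261.8, 266.5]
tcp_rot: [3.141, 0.001, 0.102]
ft_force: [-0.7, -0.2, -2.1]
opening: 0.184
grip_force: 30.0
```

Call:
jog_arm([
  [0, 0, 0, -3, 8, 0, 5],
  [0, 0, 0, -7, 20, 0, 5],
  [0, 0, 0, -12, 32, 0, 5],
  [0, 0, 0, -14, 40, 0, 5],
  [0, 0, 0, -16, 44, 0, 5],
  [0, 0, 0, -16, 44, 0, 5],
  [0, 0, 0, -16, 44, 0, 5],
  [0, 0, 0, -14, 40, 0, 5],
  [0, 0, 0, -12, 32, 0, 5],
  [0, 0, 0, -7, 20, 0, 5],
])

```text
t: 10.15
eef_pos: [410.1, -74.2, 267.4]
tcp_rot: [3.141, -0.0, 0.1]
ft_force: [0.2, -0.2, -2.3]
opening: 0.186
grip_force: 30.0
```

Call:
jog_arm([
  [0, 0, 0, -4, 12, 0, 5],
  [0, 0, 0, -2, 4, 4, 5],
  [0, 0, 0, 0, 0, 10, 5],
  [0, 0, 0, 0, 0, 12, 5],
  [0, 0, 0, 0, 0, 7, 5],
  [0, 0, 0, 0, 0, 2, 5],
  [0, 0, 0, 0, 0, 0, 5],
])

```text
t: 11.02
eef_pos: [407.4, -88.7, 232.2]
tcp_rot: [-3.141, 0.0, 0.102]
ft_force: [-0.2, 0.7, -2.4]
opening: 0.187
grip_force: 30.0
```

```bash
python3 - <<'E'
from h import *
np.set_printoptions(precision=3,suppress=True)
r=env.read_camera("scene")
cv2.imwrite("pics/s2.png",cv2.resize(r["color"][100:300,220:520,::-1],None,fx=2,fy=2))
s=env.state();print(s["t"],s["joints"],s["eef_pos"],s["tcp_rot"],s["ft_force"])
E
```

```text
11.075 [-0.373  0.288  2.115  0.     0.739  1.096] [407.367 -88.765 232.33 ] [ 3.142 -0.     0.101] [-0.467  0.15  -2.727]
```

View pics/s2.png

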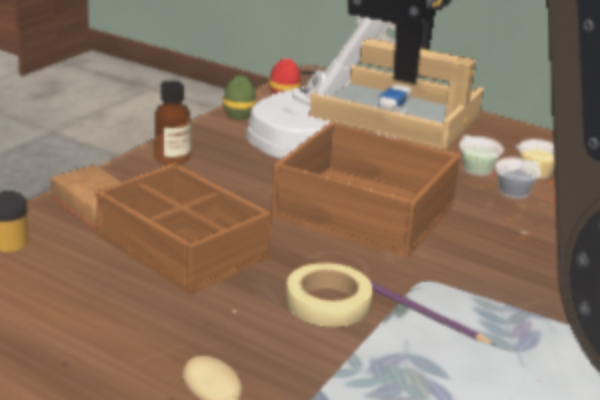

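The tray is above the plain box (365,185 in this crop), with its front pointing away from the robot and both pieces aboard. I tip it about the grip point.

Call:
jog_arm([
  [0, -4, 0, 4.1, 0, 0.1, 5],
  [0, -8, 0, 8.2, 0, 0.6, 5],
  [0, -10, 0, 10.2, 0, 0.9, 5],
  [0, -10, 0, 10.2, 0, 0.9, 5],
  [0, -10, 0, 10.2, 0, 0.9, 5],
  [0, -6, 0, 6.2, 0, 0.3, 5],
  [0, 0, 0, 0, 0, 0, 5],
  [0, 0, 0, 0, 0, 0, 5],
  [0, 0, 0, 0, 0, 0, 5],
  [0, 0, 0, 0, 0, 0, 5],
])

```text
t: 12.32
eef_pos: [450.6, -84.5, 213.4]
tcp_rot: [3.141, 0.836, 0.1]
ft_force: [0.1, -1.5, -1.2]
opening: 0.188
grip_force: 30.0
```

```bash
python3 - <<'E'
from h import *
np.set_printoptions(precision=3,suppress=True)
r=env.read_camera("scene")
cv2.imwrite("pics/s3.png",cv2.resize(r["color"][100:300,220:520,::-1],None,fx=2,fy=2))
P=cloud(r)
for t in ["eraser","sharpener"]:
    for d in env.recognise("scene",t)[:2]:
        x,y=map(int,d["location"]); print(t,d["score"],x,y,P[y,x])
s=env.state();print(s["t"],s["joints"],s["eef_pos"],s["tcp_rot"],s["ft_force"])
E
```

```text
eraser 0.53 438 141 [ 1138.908 -1825.756  -542.638]
12.475 [-0.227  0.627  1.759 -0.242  1.565  1.348] [450.7   -84.451 213.061] [3.141 0.837 0.101] [ 0.38  -0.344 -1.755]
```

View pics/s3.png

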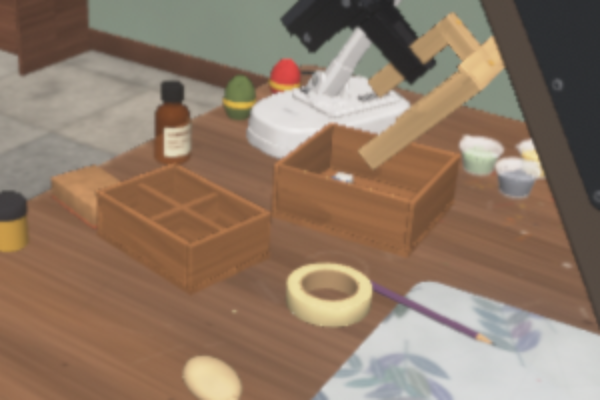

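The tray is tipped at 48° and a white piece shows inside the box (345,177 in the crop). I'll shake it a little with some extra tilt, then raise and level it and look from the wrist.

Call:
jog_arm([
  [0, -5, 0, 5, 0, 0, 5],
  [0, 4, 0, -4, 0, 0, 5],
  [0, -4, 0, 4, 0, 0, 5],
  [0, 0, 0, 0, 0, 0, 5],
  [0, 0, 0, 0, 0, 0, 5],
  [0, 0, 0, -12, 0, -10, 5],
  [0, 0, 0, -22, 0, -20, 5],
  [0, 0, 0, -12, 0, -10, 5],
  [0, 10, 0, -10.2, 0, 0.9, 5],
  [0, 10, 0, -10.2, 0, 0.9, 5],
])

```text
t: 13.72
eef_pos: [443.7, -85.1, 284.6]
tcp_rot: [3.141, 0.57, 0.101]
ft_force: [-0.3, 0.6, -2.2]
opening: 0.19
grip_force: 30.0
```

Call:
jog_arm([
  [0, 10, 0, -10.2, 0, 0.9, 5],
  [0, 10, 0, -10.2, 0, 0.9, 5],
  [0, 9, 0, -9.2, 0, 0.8, 5],
  [0, 4, 0, -4, 0, 0, 5],
  [0, 0, 0, 0, 0, 0, 5],
])

```text
t: 14.35
eef_pos: [411.0, -88.4, 294.2]
tcp_rot: [3.141, -0.0, 0.101]
ft_force: [1.1, -0.5, -1.9]
opening: 0.187
grip_force: 30.0
```

```bash
python3 - <<'E'
from h import *
np.set_printoptions(precision=3,suppress=True)
s=env.state();print(s["t"],s["joints"],s["eef_pos"],s["tcp_rot"],s["ft_force"])
r=env.read_camera("wrist")
r2=env.read_camera("scene")
cv2.imwrite("pics/c4.png",np.vstack([cv2.resize(r["color"],(480,300)),cv2.resize(r2["color"][120:270,260:500],(480,300))])[...,::-1])
E
```

```text
14.35 [-0.369  0.197  2.026 -0.     0.918  1.101] [411.04  -88.364 294.212] [ 3.141 -0.     0.101] [ 1.079 -0.456 -1.866]
```

View pics/c4.png

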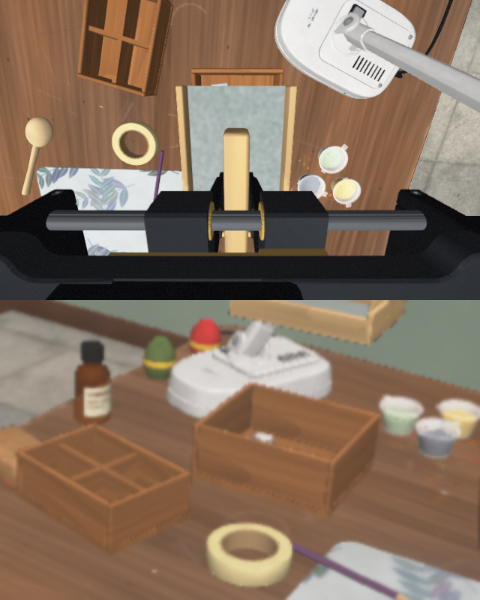

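Call:
jog_arm([
  [0, 0, 0, 4, -12, 0, 5],
  [0, 0, 0, 10, -28, 0, 5],
  [0, 0, 0, 15, -42, 0, 5],
  [0, 0, 0, 17, -50, 0, 5],
  [0, 0, 0, 18, -52, 0, 5],
  [0, 0, 0, 18, -52, 0, 5],
  [0, 0, 0, 16, -46, 0, 5],
  [0, 0, 0, 12, -34, 0, 5],
  [0, 0, 0, 7, -18, 0, 5],
  [0, 0, 0, 2, -6, 0, 5],
])

```text
t: 15.7
eef_pos: [495.8, 262.9, 293.0]
tcp_rot: [3.141, 0.001, 0.103]
ft_force: [-0.0, -0.2, -1.1]
opening: 0.188
grip_force: 30.0
```

Call:
jog_arm([
  [0, 0, 0, 0, 0, 20, 5],
  [0, 0, 0, 0, 0, 32, 5],
  [0, 0, 0, 0, 0, 36, 5],
  [0, 0, 0, 0, 0, 32, 5],
  [0, 0, 0, 0, 0, 20, 5],
  [0, 0, 0, 0, 0, 12, 5],
  [0, 0, 0, 0, 0, 8, 5],
  [0, 0, 0, 0, 0, 6, 5],
  [0, 0, 0, 0, 0, 4, 5],
  [0, 0, 0, 0, 0, 0, 5],
])

```text
t: 16.95
eef_pos: [496.0, 262.0, 123.5]
tcp_rot: [3.142, -0.0, 0.101]
ft_force: [-0.5, 1.2, -0.5]
opening: 0.189
grip_force: 30.0
```

Call:
jog_arm([
  [0, 0, 0, 0, 0, 2, 5],
  [0, 0, 0, 0, 0, 1.5, 5],
  [0, 0, 0, 0, 0, 0.5, 5],
  [0, 0, 0, 0, 0, 0, 5],
])

```text
t: 17.45
eef_pos: [496.0, 261.9, 119.5]
tcp_rot: [-3.142, -0.0, 0.101]
ft_force: [1.2, 0.1, -1.9]
opening: 0.186
grip_force: 30.0
```

Call:
jog_arm([
  [0, 0, 0, 0, 0, 0.5, 5],
  [0, 0, 0, 0, 0, 0.5, 5],
  [0, 0, 0, 0, 0, 0, 5],
])

```text
t: 17.82
eef_pos: [496.0, 262.0, 119.3]
tcp_rot: [-3.141, -0.001, 0.101]
ft_force: [-2.8, -1.0, 9.1]
opening: 0.184
grip_force: 30.0
```

Contact: the table now pushes back with 9 N. I release and back off.

Call:
jog_arm([
  [0, 0, 0, 0, 0, -0.3, 22],
  [0, 0, 0, 0, 0, 0, 40],
  [0, 0, 0, 0, 0, 0, 60],
  [0, 0, 0, 0, 0, 0, 60],
  [0, 0, 0, 0, 0, -20, 70],
  [0, 0, 0, 0, 0, -40, 70],
  [0, 0, 0, 0, 0, -50, 70],
  [0, 0, 0, 0, 0, -40, 70],
  [0, 0, 0, 0, 0, -30, 70],
])

```text
t: 18.95
eef_pos: [495.9, 261.9, 300.6]
tcp_rot: [-3.141, -0.002, 0.101]
ft_force: [0.7, 0.3, 0.4]
opening: 0.737
grip_force: 0.0
```

Call:
jog_arm([
  [0, 0, 0, -10, 20, -20, 70],
  [0, 0, 0, -20, 50, -20, 70],
  [0, 0, 0, -20, 50, -20, 70],
  [0, 0, 0, -20, 50, -20, 70],
  [0, 0, 0, -20, 50, -20, 70],
  [0, 0, 0, -10, 50, -20, 70],
  [0, 0, 0, 0, 40, 0, 70],
  [0, 0, 0, 0, 0, 0, 70],
])

```text
t: 19.95
eef_pos: [427.7, -58.5, 418.8]
tcp_rot: [3.141, -0.0, 0.098]
ft_force: [0.1, 0.0, -0.7]
opening: 0.736
grip_force: 0.0
```

```bash
python3 - <<'E'
from h import *
np.set_printoptions(precision=1,suppress=True)
s=env.state();print(s["t"],s["joints"],s["eef_pos"],s["tcp_rot"],s["ft_force"])
r=env.read_camera("wrist");P=cloud(r)
for t in ["eraser","sharpener","tray"]:
    for d in env.recognise("wrist",t)[:2]:
        x,y=map(int,d["location"]); print(t,d["score"],x,y,P[y,x])
r2=env.read_camera("scene")
Q=cloud(r2).reshape(-1,3)
b=Q[(Q[:,0]>340)&(Q[:,0]<540)&(Q[:,1]>-170)&(Q[:,1]<-5)&(Q[:,2]>54)&(Q[:,2]<65)];print("rim",cv2.minAreaRect(b[:,:2].astype(np.float32)))
cv2.imwrite("pics/c5.png",np.vstack([cv2.resize(r["color"],(480,300)),cv2.resize(r2["color"][150:300,210:450],(480,300))])[...,::-1])
E
```

```text
19.95 [-0.3  0.1  1.8 -0.   1.3  1.2] [427.7 -58.5 418.8] [ 3.1 -0.   0.1] [ 0.1  0.  -0.7]
eraser 0.53 339 137 [480.9 -93.7  19.8]
eraser 0.19 333 166 [430.6 -90.5   6.1]
sharpener 0.55 315 130 [488.1 -53.6  18.5]
tray 0.76 116 97 [508.2 273.2   6.6]
rim ((442.5558776855469, -87.66876220703125), (151.86587524414062, 137.4387969970703), 5.673552989959717)
```

View pics/c5.png

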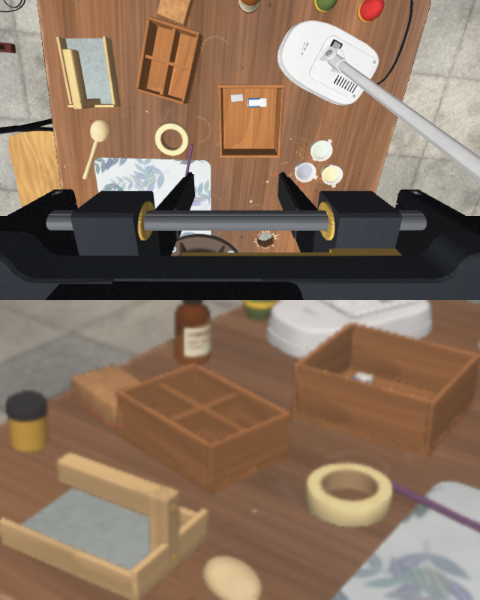

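The eraser (257,102) and the sharpener (236,98) both lie inside the plain box. The empty tray stands flat on the table and the box has not moved.

```bash
python3 -c "
from cell import env
print(env.job_done())"
```

```text
the job is handed in; nothing more can be done
None
```

The job is handed in: the eraser and sharpener are in the plain box, which stayed in place, and the empty tray is back flat on the table and released; no verdict was returned.

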